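# Load a glass cartridge under the sprung clamp of a dosing pump

### The job

Load the dosing pump: lift its sprung clamp bar by the red knob and turn it aside to the left until it rests on its step, then roll the amber glass cartridge over the loading deck into the V trough without picking it up, and slide it along the trough until it butts against the steel end stop. Then turn the bar back over the cartridge and ease it down gently until it rests on the glass, without letting it snap down.

Things in the scene. Friction and masses are not known exactly. Their poses are not given: they have to be found in the camera images.
- pump: White dosing pump fixed on the bench, 220 mm deep (its x) by 220 mm wide (its y). Origin: centre of its underside; at yaw 0 its x points away from the robot, y left, z up. Grey flat loading deck at z 45 mm from x -110 to +15, with a 2 mm rim along its front edge. Behind the trough the rear housing, x +46 to +110, top at z 62 mm; the clamp spindle stands upright in it at x +65, y 0
- trough_seat (a point): Fixed point (pump x +30, y 0, z +49 mm; axes of the pump) where the cartridge's centre lies when fully loaded. Aluminium V trough along y, 90 degrees, 29 mm wide at deck level, 14 mm deep, from pump y -109 to the steel end stop (face at y +55, top at z 66 mm). Its near edge is at pump x +16 mm
- cartridge_centre (a point): Centre of the loose amber glass cartridge: plain cylinder, diameter 26, length 110 mm, 80 g, flat ends. Long axis = its y; its aluminium end points +y, to the stop. Starts on the deck, roughly parallel to the trough, centre 58 mm above the bench, 22 to 38 mm farther from the stop than its seat. Rolls when pushed; slides in the trough under 1 N; at the stop the force rises sharply
- knob (a point): Centre of the upright red knob, a round cylinder, diameter 18, height 40 mm, on the free end of the blue clamp bar, 65 mm from the spindle axis. The bar is 14 mm wide, its top just under the knob; a black shoe under it presses on the cartridge. With the bar fully down, pointing forward: pump x 0, y 0, z +97 mm
- clamp_lift (a joint): Lift of the clamp bar, m, straight up: 0 fully down, 0.042 upper stop. A spring pulls it down; lifting takes about 6 N at the bottom, 8 N at the top. It can turn aside only when lifted above 0.030 (a cross pin must clear the dark rest step beside the spindle, top at pump z 96 mm); turned aside it rests on the step at 0.030 and stays. On a loaded cartridge it reads about 0.011
- clamp_turn (a joint): Turn of the clamp bar about the spindle, rad: 0 = bar points to pump -x (forward), across the middle of the trough; grows clockwise from above, so at 1.57 the knob is on the spindle's +y side, over the housing. Range -0.04 to 1.9. Light friction holds it where left. The pin rests safely on the step from 0.7 up; below about 0.3 it is off the step and the spring draws the bar down
Mind the look-alikes: they are no part of the job. Leave any blue or yellow look-alike of the part that bears cartridge_centre alone.

How it is judged (in metres and radians):
On the way, in this order (a step that is already met when the one before it is completed fails the run):
1. the clamp bar is lifted and turned aside and rests on its step, let go (value of joint clamp_turn above 0.9 rad and value of joint clamp_lift above 0.026 m and contact force between the fingers and clamp_turn below 0.3 N), for 0.2 s.
2. the cartridge lies in the trough against the end stop, the bar still aside (y of cartridge_centre in the frame of trough_seat above -0.0025 m and distance between cartridge_centre and trough_seat below 0.004 m and value of joint clamp_turn above 0.7 rad), for 0.2 s.
At the end, for the whole second after the job is handed in: The cartridge lies at rest in the trough within 2.5 mm of the end stop (centre within 4 mm of its seat, parallel within 0.05 rad); the bar is turned back across it (clamp_turn below 0.2 rad), down on the glass (clamp_lift below 0.015) and pressing on it with more than 2 N (y of cartridge_centre in the frame of trough_seat above -0.0025 m and distance between cartridge_centre and trough_seat below 0.004 m and angle between the y axis of cartridge_centre and the y axis of trough_seat, either way round below 0.05 rad and value of joint clamp_turn below 0.2 rad and value of joint clamp_lift below 0.015 m and contact force between clamp_turn and cartridge above 2 N and linear speed of cartridge below 0.02 m/s); the robot touches nothing.
It fails at once if the cartridge is picked up (its centre more than 25 mm above its height on the deck) (height (world z) of cartridge_centre above 0.083 m).
It fails at once if the bar presses on the glass with more than 40 N (contact force between clamp_turn and cartridge above 40 N).
It fails at once if the bar is let snap down onto the glass (it falls faster than 0.4 m/s while turned across the loaded cartridge) (velocity of joint clamp_lift below -0.4 m/s and value of joint clamp_turn below 0.5 rad and distance between cartridge_centre and trough_seat below 0.02 m).
It also fails if it takes over 64 s, if anything falls off the work surface, if the arm or the gripper's body presses on something with over 40 N, if the wrist force passes 120 N, or if a joint passes its speed limit or range.

### The arm

A 6-joint arm with a two-finger parallel gripper is mounted at the origin on a cart in front of the work surface, level with it; the furniture and walls round the work are solid. World frame = base frame: x ahead of the robot, y to its left, z up, the work surface at z = 0. Lengths are in m, angles in degrees, forces in N, time in s.
With the tool pointing down it reaches from about 0.375 to 0.825 m from the base axis. Payload 5.5 kg.
Tool frame: the origin (TCP) lies at the centre of the arm's flange, where the gripper is bolted on; the fingertips stand 173 mm ahead of it and the grasp point (between the pads) lies 155 mm ahead of it; z points along the fingers, y is the direction in which the jaws open and shut (so a half turn about z gives the same grasp; the last joint's range is limited). The gripper opens to 85 mm and grips with 20 to 120 N. Pads are 22 mm wide; open, the fingers measure 114 mm over their backs; the gripper's body (76 mm by 85 mm) begins 54 mm behind the grasp point. The pads swing forward as they close: fully open they stand 13 mm farther back than shut.
Start: joints at [-74.943, 17.962, -2.699, 69.339, 0, 90], TCP at [0.156, -0.579, 0.405] pointing down, gripper open.
Joint ranges: [-152.73, 152.73], [-39.44, 99.34], [-58.76, 71.6], [-118.89, 123.64], [-81.53, 83.1], [-180, 180]. Speed limits (degrees/s): [136.94, 136.94, 172.46, 180, 180, 180].

### API

Orientations are given as [roll, pitch, yaw] about the fixed x, y, z axes, in that order (R = Rz(yaw) Ry(pitch) Rx(roll)).
In Python, from bench import manip gives the robot as it stands. The module is installed in compiled form; this text tells all that it offers. Calls block until the motion is done:
- manip.move_to(position, orientation): joint-space move of the TCP to a pose.
- manip.servo_line(position, rotation=None, v=0.15, until_force=None): straight line of the TCP; rotation=None keeps the orientation; v is the mean speed in m/s. With until_force (N) it stops when the force on the tool has changed by that much, and returns True; else False.
- manip.set_joints(angles): joint-space move.
- manip.move_gripper(opening, f_grip=None): finger opening in m; f_grip is the grip in N (None keeps the last); returns when the fingers have stopped.
- manip.pause(seconds).
- manip.ik(position, orientation): joint angles nearest the present ones, or None.
- manip.sense(): the state.
- manip.snapshot(name): name is "side" or "top"; returns a dict with "img" (384x512x3 uint8, red, green, blue), "depth" (384x512 float32, m along the optical axis (not along the pixel's ray), 0 where there is no reading), "fx", "fy", "cx", "cy" (pixels), "R" (3x3) and "t" (3): a world point X has camera coordinates R X + t. Camera axes: x right, y down, z forward; pixel columns grow to the right and rows downward; lengths in m; the calibration is good to about 2 mm. A picture is of the moment at which its call begins.
A pose or a line that the arm cannot do raises manip.IKError and nothing moves.
- manip.sign_off(): hands the job in, once; it reports no verdict.
The state is a dict: "time": time; "joint_positions": joint angles; "qd": joint speeds; "tau": joint torques, N m; "position": TCP position; "tcp_rot": TCP orientation; "contact_force": force on the tool from outside, world axes, zero at the start; "ft_torque": the same for the moment, N m; "gripper_width": finger opening in m.
Only numpy, scipy, OpenCV 4.12 (cv2) and the standard library are available. Lean on these libraries where they do the work, as an engineer would, in place of code of your own. Each camera call takes 0.05 s, during which the arm holds its last target.

## Working session

There is one attempt and no reset: what is moved stays moved. The work goes in short steps, each a Python script; the robot and the scene stay as the last script left them, time stands still between calls to the robot, and variables do not carry over. Pictures are saved under pics/ and viewed, and the job is handed in when it is done.

```bash
mkdir -p pics; ls
python3 - <<'E'
from bench import manip
import cv2,numpy as np
s=manip.sense();print(s)
for n in("side","top"):
    d=manip.snapshot(n);cv2.imwrite(f"pics/{n}0.png",d["img"][...,::-1]);np.savez(f"{n}0.npz",**d)
    print(n,d["fx"],d["cx"],d["cy"],d["R"],d["t"])
E
```

```text
pics
{'time': 0.0, 'joint_positions': array([-7.49450152e+01,  1.80047655e+01, -2.75730524e+00,  6.93390625e+01,
       -2.93733553e-04,  8.99982141e+01]), 'qd': array([ 0.03195701, -0.036383  ,  0.03852377, -0.09249679, -0.01594104,
        0.03710941]), 'tau': array([-3.87970304e-04, -5.39586926e+01,  3.39751804e+01,  1.94358628e-02,
        2.19446230e-05,  2.76137747e-06]), 'position': array([ 0.15576969, -0.5791199 ,  0.40380474]), 'tcp_rot': array([-1.79898867e+02,  2.90580742e-04,  1.50567712e+01]), 'contact_force': array([ 0.23029717,  0.43806919, -1.45268563]), 'ft_torque': array([-0.05204627, -0.02879656, -0.06184943]), 'gripper_width': 0.0856723587717993}
side 425.4429930496635 252.46376425956333 191.75521593008523 [[-0.84405027 -0.53620145 -0.00819458]
 [-0.33948006  0.54608975 -0.76585852]
 [ 0.41512943 -0.64364119 -0.6429569 ]] [0.56676481 0.15239885 0.80082336]
top 397.90624775714224 254.33214500665932 188.6402685931728 [[-0.01614736 -0.99974057 -0.01606421]
 [-0.99440189  0.0177349  -0.10416508]
 [ 0.10442295  0.01429229 -0.99443028]] [0.18782726 0.57263386 0.87528735]
```

View pics/side0.png

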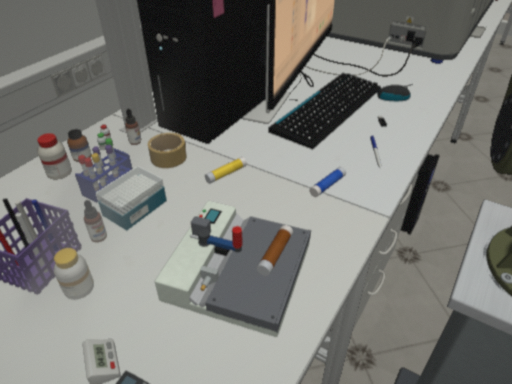

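View pics/top0.png

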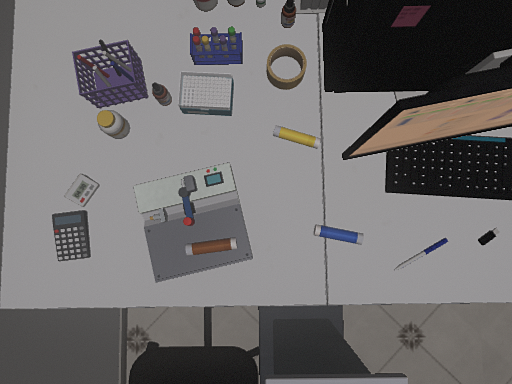

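```bash
cat > h.py <<'E'
import numpy as np,cv2
def cloud(d):
    z=d["depth"];v,u=np.mgrid[:z.shape[0],:z.shape[1]]
    c=np.stack([(u-d["cx"])/d["fx"]*z,(v-d["cy"])/d["fy"]*z,z],-1)
    X=(c-d["t"])@d["R"]; X[z==0]=np.nan
    return X
E
python3 - <<'E'
from h import *
for n in("top","side"):
    d=dict(np.load(n+"0.npz"));X=cloud(d);I=d["img"].astype(int)
    hsv=cv2.cvtColor(d["img"],cv2.COLOR_RGB2HSV)
    r,g,b=I[...,0],I[...,1],I[...,2]
    print(n)
    reg=np.zeros(r.shape,bool)
    if n=="top": reg[160:285,130:255]=1
    else: reg[200:325,155:315]=1
    print('hist z',np.histogram(X[reg][:,2],np.arange(-.01,.14,.005)))
    red=reg&(r>110)&(g<60)&(b<70)
    amb=reg&(r>b+40)&(g>b+8)&~red&(X[...,2]>.05)
    for k,m in(("red",red),("amb",amb)):
        P=X[m];print(k,m.sum(),np.nanmedian(P,0),np.nanmin(P,0),np.nanmax(P,0))
    P=X[amb];rc=cv2.minAreaRect((P[:,:2]*1000).astype(np.float32));print("amb rect",rc, cv2.boxPoints(rc))
    m=reg&(abs(X[...,2]-.062)<.004)&(g>150); P=X[m]
    print('housing',m.sum(),np.median(P[:,2])); rc=cv2.minAreaRect((P[:,:2]*1000).astype(np.float32));print(rc,cv2.boxPoints(rc))
    m=(reg&(X[...,2]>.03)).astype(np.uint8)
    nl,L,st,_=cv2.connectedComponentsWithStats(m);i=1+st[1:,4].argmax();P=X[L==i]
    rc=cv2.minAreaRect((P[:,:2]*1000).astype(np.float32));print('pump',rc,cv2.boxPoints(rc))
    x0,y0,x1,y1=(130,160,255,285) if n=="top" else (155,195,315,325)
    cv2.imwrite(f"pics/{n}0c.png",cv2.resize(d["img"][y0:y1,x0:x1,::-1],None,fx=4.5,fy=4.5,interpolation=3))
E
```

```text
top
hist z (array([   2, 2017, 3634,   30,   10,    6,    9,   24,  219,  336, 2008,
       3406,   79,  186, 2302,  550,  281,  131,   37,   78,   42,  111,
          3,    5,    5,   57,    1,    0,    0,    0]), array([-0.01 , -0.005,  0.   ,  0.005,  0.01 ,  0.015,  0.02 ,  0.025,
        0.03 ,  0.035,  0.04 ,  0.045,  0.05 ,  0.055,  0.06 ,  0.065,
        0.07 ,  0.075,  0.08 ,  0.085,  0.09 ,  0.095,  0.1  ,  0.105,
        0.11 ,  0.115,  0.12 ,  0.125,  0.13 ,  0.135,  0.14 ]))
red 45 [0.50461995 0.31618415 0.11716921] [0.49629077 0.27943628 0.06196997] [0.61564449 0.32451218 0.12083439]
amb 361 [0.44728311 0.27496772 0.07001046] [0.43240152 0.23189406 0.05127452] [0.51655862 0.41020085 0.0769656 ]
amb rect ((463.758544921875, 326.07244873046875), (190.55471801757812, 49.668399810791016), 71.54475402832031) [[410.04016 243.5567 ]
 [457.15417 227.8335 ]
 [517.4769  408.5882 ]
 [470.3629  424.3114 ]]
housing 2042 0.06264186769746763
((578.485595703125, 333.511962890625), (62.180660247802734, 218.41653442382812), 12.696296691894531) [[524.1533  433.21683]
 [572.1576  220.14084
[... 890 characters left out ...]
07005309] [0.43229938 0.23014247 0.05059699] [0.61551427 0.41012692 0.07475862]
amb rect ((498.72625732421875, 293.645263671875), (164.086181640625, 170.0123748779297), 37.3389778137207) [[381.93823 311.46884]
 [485.0558  176.2986 ]
 [615.5143  275.8217 ]
 [512.3967  410.99194]]
housing 2316 0.06298467788806
((520.4525146484375, 321.329345703125), (187.66180419921875, 221.342529296875), 10.70101547241211) [[407.7035  412.65308]
 [448.80325 195.1598 ]
 [633.20154 230.00562]
 [592.1018  447.4989 ]]
pump ((502.55010986328125, 314.851806640625), (219.3667449951172, 222.9172821044922), 12.860316276550293) [[370.81018 399.1018 ]
 [420.426   181.77628]
 [634.29004 230.6018 ]
 [584.6742  447.92734]]
```

```bash
ls pics
```

```text
side0.png
side0c.png
top0.png
top0c.png
```

View pics/side0c.png

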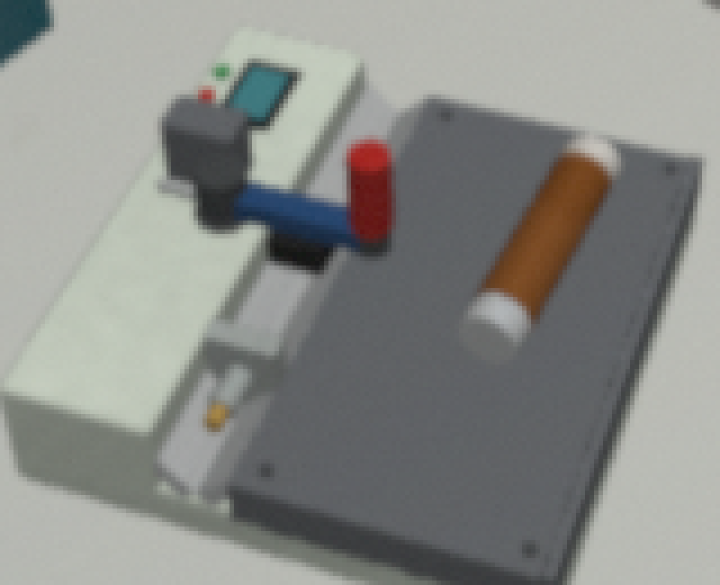

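View pics/top0c.png

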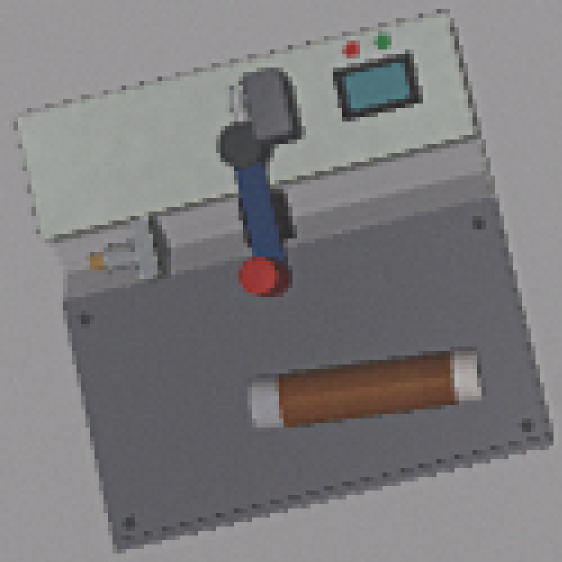

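The top view shows three cylinders: amber (212,246) on the pump's deck, yellow (297,137) and blue (338,235) on the bench. Amber on the grey deck fits, and both crops confirm it with one end toward the stop. The red knob is at (187,222). Next I check for tall obstacles in the sweep path and the IK.

```bash
cat >> h.py <<'E'
O=np.array([.5028,.3157]);YAW=12.8
c,s=np.cos(np.radians(YAW)),np.sin(np.radians(YAW)); RP=np.array([[c,-s],[s,c]])
def p2w(x,y,z): return np.r_[O+RP@np.array([x,y]),z]
def w2p(P): P=np.atleast_2d(P); return np.c_[(P[:,:2]-O)@RP,P[:,2]]
E
python3 - <<'E'
from h import *
from bench import manip
for n in("top","side"):
    d=dict(np.load(n+"0.npz"));X=cloud(d).reshape(-1,3);X=X[np.isfinite(X[:,0])]
    T=X[X[:,2]>.15]; r=np.hypot(T[:,0],T[:,1]);az=np.degrees(np.arctan2(T[:,1],T[:,0]))
    for a in range(-90,60,10):
        m=(az>=a)&(az<a+10)&(T[:,0]>.2)
        if m.any(): print(n,a,'rmin',r[m].min().round(3),'zmax',T[m,2].max().round(3), m.sum())
    d=dict(np.load(n+"0.npz"));X=cloud(d);I=d["img"].astype(int);Q=w2p(X.reshape(-1,3)).reshape(X.shape)
    ins=(Q[...,0]>-.105)&(Q[...,0]<.0)&(abs(Q[...,1])<.1)&(Q[...,2]>.055)&(Q[...,2]<.08)
    P=Q[ins&~((abs(Q[...,1])<.015)&(Q[...,0]>-.015))];rc=cv2.minAreaRect((P[:,:2]*1000).astype(np.float32));print('cart',len(P),rc,np.percentile(P[:,2],[50,95]))
    ins=(abs(Q[...,0])<.11)&(abs(Q[...,1])<.11)&(Q[...,2]>.085)
    for lo,hi in((.07,.08),(.085,.1),(.1,.112),(.112,.125)):
        P=Q[(abs(Q[...,0])<.11)&(abs(Q[...,1])<.11)&(Q[...,2]>lo)&(Q[...,2]<hi)];print(lo,len(P),P.min(0).round(3),P.max(0).round(3))
for yaw in(12.8,-62,192.8,118):
  k=p2w(0,0,.26); print(yaw,manip.ik(k,[180,0,yaw]))
for tilt in(0,15,25):
  print(tilt,manip.ik(p2w(-.03,-.03,.21),[180,-tilt,12.8]),manip.ik(p2w(-.03,-.03,.21),[180,tilt,12.8]))
E
```

```text
top -30 rmin 0.703 zmax 0.297 299
top -20 rmin 0.646 zmax 0.49 7406
top -10 rmin 0.615 zmax 0.492 10359
top 0 rmin 0.615 zmax 0.491 2157
cart 605 ((-61.986812591552734, -29.141162872314453), (109.60989379882812, 25.954618453979492), 84.00980377197266) [0.0693809  0.07302557]
0.07 412 [-0.073 -0.083  0.07 ] [0.093 0.06  0.08 ]
0.085 231 [-0.008 -0.028  0.085] [0.096 0.01  0.1  ]
0.1 11 [-0.009 -0.009  0.1  ] [0.008 0.003 0.111]
0.112 60 [-0.009 -0.008  0.114] [0.008 0.009 0.121]
side -80 rmin 1.092 zmax 0.184 23
side -70 rmin 0.895 zmax 0.233 950
side -60 rmin 0.919 zmax 0.227 1226
side -50 rmin 1.042 zmax 0.195 440
side -40 rmin 0.798 zmax 0.288 371
side -30 rmin 0.703 zmax 0.331 837
side -20 rmin 0.647 zmax 0.366 3218
side -10 rmin 0.616 zmax 0.396 5781
side 0 rmin 0.614 zmax 0.398 14623
side 10 rmin 1.138 zmax 0.369 3076
cart 736 ((-62.55946350097656, -29.298660278320312), (111.70447540283203, 25.91088104248047), 83.8813247680664) [0.06939149 0.07267526]
0.07 629 [-0.073 -0.084  0.07 ] [0.094 0.026 0.08 ]
0.085 350 [-0.009 -0.029  0.085] [0.095 0.011 0.1  ]
0.1 50 [-0.009 -0.002  0
[... 207 characters left out ...]
51.6022428    0.
 -85.87595192]
192.8 [ 32.12404808  22.68287122 -15.71488598  51.6022428    0.
  19.32404808]
118 [ 32.12404808  22.68287122 -15.71488598  51.6022428    0.
  94.12404808]
0 [  30.22857145   22.11854237  -24.18410426   43.69735336    0.
 -162.57142855] [  30.22857145   22.11854237  -24.18410426   43.69735336    0.
 -162.57142855]
15 [  31.58176019   16.30944129  -34.40191928   25.05404847   -4.78002879
 -161.81543024] [  29.05233604   29.30901236  -14.04810884   61.06895447    4.15386964
 -164.27360677]
25 [  32.54780344   13.60166207  -41.11291758   11.58953673   -8.20958591
 -161.97726104] [  28.38464728   34.57518022   -7.48711735   72.1255863     6.5194996
 -165.81373111]
```

Pump pose: centre (0.503, 0.316), yaw 12.8°. The cartridge is at pump (-62, -29) mm, turned about -6°. It measures 110x26 mm with its top at 71 mm, and the knob top is at 0.117. All of this matches the description. The monitor stands at r ≥ 0.615, so I sweep with the arm retracted.

Run:
```python
from h import *
from bench import manip
a=np.radians(-74.94)
q=manip.ik([.42*np.cos(a),.42*np.sin(a),.40],[180,0,15]);print(q)
manip.set_joints(q)
q=np.array(q);q[0]=30;q[5]=19;manip.set_joints(q)
print(manip.sense()["time"],manip.sense()["position"])
manip.move_gripper(.05)
manip.move_to(p2w(0,0,.155+.102+.05),[180,0,192.8])
manip.servo_line(p2w(0,0,.155+.102),v=.08)
s=manip.sense();print(s["time"],s["position"],s["tcp_rot"],s["contact_force"],w2p(s["position"]))
d=manip.snapshot("side");cv2.imwrite("pics/side1.png",cv2.resize(d["img"][130:330,120:330,::-1],None,fx=3,fy=3,interpolation=3))
```

```text
[-74.94        -1.35560484 -25.95574295  65.39986189   0.
  90.06      ]
3.2167 [0.36407382 0.2095371  0.39997082]
5.2417 [0.5029489  0.31578242 0.25727677] [ 1.79992782e+02  2.06583635e-02 -1.67202925e+02] [0.74514037 0.11203524 0.47018748] [[1.63458476e-04 4.73850167e-05 2.57276773e-01]]
```

View pics/side1.png

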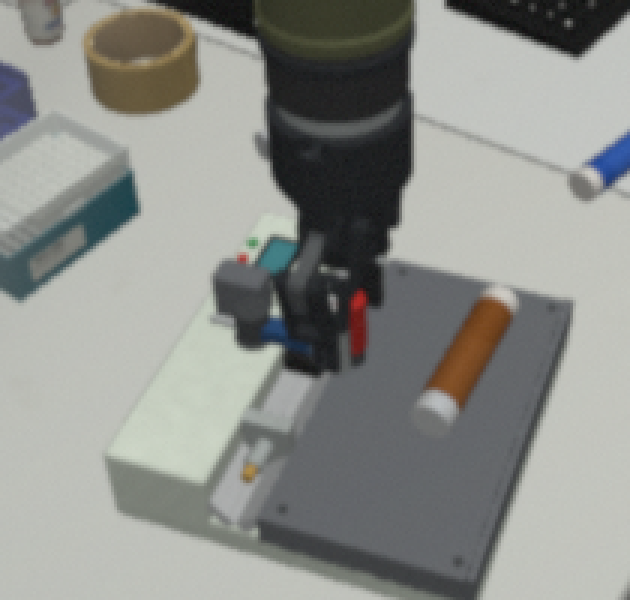

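The open fingers straddle the red knob at crop (358,325). Next I grip and lift.

Run:
```python
from h import *
from bench import manip
manip.move_gripper(0.0,60)
s=manip.sense();print(s["time"],s["gripper_width"],s["contact_force"])
p=s["position"].copy();np.save("grip0.npy",p)
z0=.257
manip.servo_line(p2w(0,0,z0+.036),v=.06)
s=manip.sense();print(s["time"],s["position"],s["gripper_width"],s["contact_force"])
for t in range(12,73,12):
    a=np.radians(t)
    manip.servo_line(p2w(.065-.065*np.cos(a),.065*np.sin(a),z0+.036),[180,0,192.8-t],v=.08)
    s=manip.sense();print(t,s["time"],w2p(s["position"]),s["contact_force"].round(1))
d=manip.snapshot("side");cv2.imwrite("pics/side2.png",cv2.resize(d["img"][130:330,120:330,::-1],None,fx=3,fy=3,interpolation=3))
```

```text
5.6917 0.016105591226060582 [-1.54712903 -0.0577076   2.42483406]
6.4417 [0.50312456 0.31577975 0.2926143 ] 0.016627777743837665 [ 6.6030642   1.61219484 -7.35355304]
12 6.8 [[0.00188619 0.01351531 0.29238522]] [ 5.7  0.5 -6.6]
24 7.1583 [[0.00616224 0.02615721 0.29224825]] [ 7.5 -0.4 -7.9]
36 7.5167 [[0.01296402 0.03764812 0.29208756]] [ 7.4 -0.8 -7.4]
48 7.875 [[0.02201345 0.04747545 0.29194525]] [ 7.4 -2.1 -8.8]
60 8.2333 [[0.03285637 0.05519227 0.29172757]] [ 6.5 -2.2 -6.8]
72 8.5917 [[0.04510891 0.06053245 0.2915132 ]] [ 6.7 -4.1 -8.3]
```

View pics/side2.png

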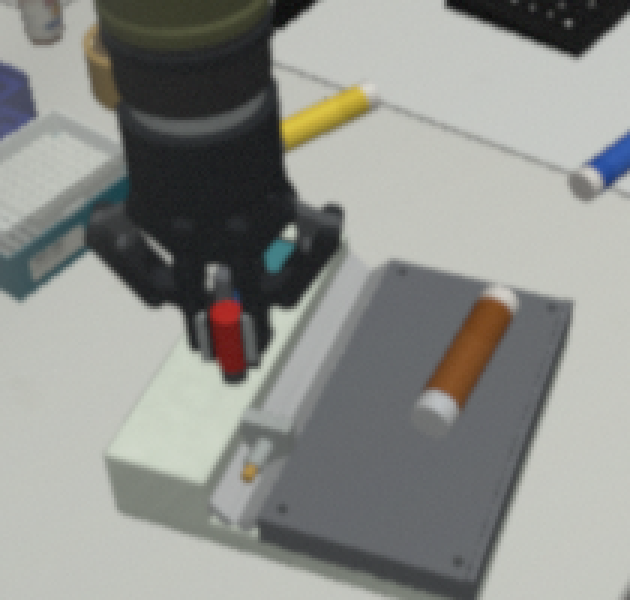

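The bar is turned aside to about 72° and still held. Next I lower it onto the step, release, and set up behind the cartridge.

```bash
cat >> h.py <<'E'
def tip(x,y,z,t,L=.173):
    "TCP for tool tip centre at pump x,y,z, tilted t deg toward robot"
    a=np.radians(t); return p2w(x-L*np.sin(a),y,z+L*np.cos(a))
E
python3 - <<'E'
from h import *
from bench import manip
z0=.257;a=np.radians(72);X,Y=.065-.065*np.cos(a),.065*np.sin(a)
manip.servo_line(p2w(X,Y,z0+.0315),v=.04)
s=manip.sense();print(s["time"],s["position"],s["contact_force"].round(1)); np.save("grip1.npy",s["position"])
manip.move_gripper(.045)
manip.pause(.1)
s=manip.sense();print(s["time"],s["gripper_width"],s["contact_force"].round(1))
manip.servo_line(p2w(X,Y,z0+.095),v=.2)
manip.move_to(tip(-.100,-.029,.12,10),[180,10,192.8])
manip.move_gripper(.05)
d=manip.snapshot("side");cv2.imwrite("pics/side3.png",cv2.resize(d["img"][130:330,120:330,::-1],None,fx=3,fy=3,interpolation=3))
s=manip.sense();print(s["time"],s["position"],s["tcp_rot"])
E
```

```text
8.9083 [0.53325325 0.38476396 0.28766999] [ 5.9 -3.6 -6.1]
9.3917 0.04504106016077076 [ 0.2 -0.6  0.2]
11.2917 [0.38288419 0.2589646  0.29045635] [ 179.99377163   10.00848282 -167.21511079]
```

View pics/side3.png

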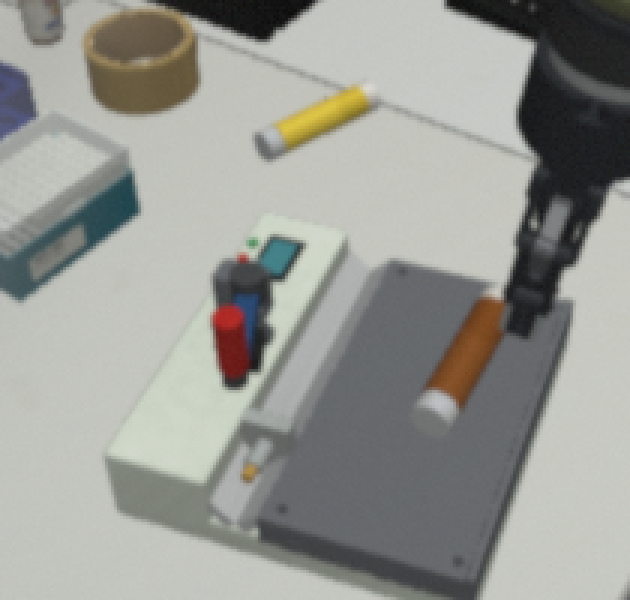

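The bar rests aside on its own, knob at crop (230,345), and the trough is clear. Next I descend behind the cartridge and roll it.

Run:
```python
from h import *
from bench import manip
print(manip.servo_line(tip(-.100,-.029,.053,10),v=.08,until_force=6))
s=manip.sense();print(s["time"],s["position"],s["contact_force"].round(1))
print(manip.servo_line(tip(-.06,-.029,.053,10),v=.05,until_force=12))
d=manip.snapshot("side");cv2.imwrite("pics/side4.png",cv2.resize(d["img"][130:330,120:330,::-1],None,fx=3,fy=3,interpolation=3))
s=manip.sense();print(s["time"],w2p(s["position"]),s["contact_force"].round(1))
```

```text
False
12.275 [0.38269147 0.25879419 0.22378272] [-0.3  0.   0.2]
False
13.275 [[-0.09043456 -0.02907026  0.22319968]] [-0.2 -0.4 -0.1]
```

View pics/side4.png

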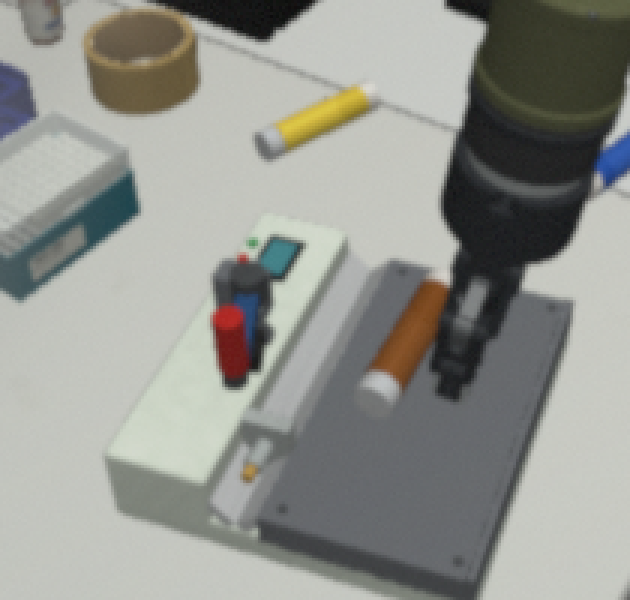

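The cartridge is rolling ahead of the fingers without being lifted. I continue into the trough.

Run:
```python
from h import *
from bench import manip
print(manip.servo_line(tip(.003,-.029,.053,10),v=.05,until_force=12))
d=manip.snapshot("side");cv2.imwrite("pics/side5.png",cv2.resize(d["img"][130:330,120:330,::-1],None,fx=3,fy=3,interpolation=3))
s=manip.sense();print(s["time"],w2p(s["position"]),s["contact_force"].round(1))
```

```text
False
14.7333 [[-0.02733536 -0.0290247   0.22336006]] [0.  0.4 0.5]
```

View pics/side5.png

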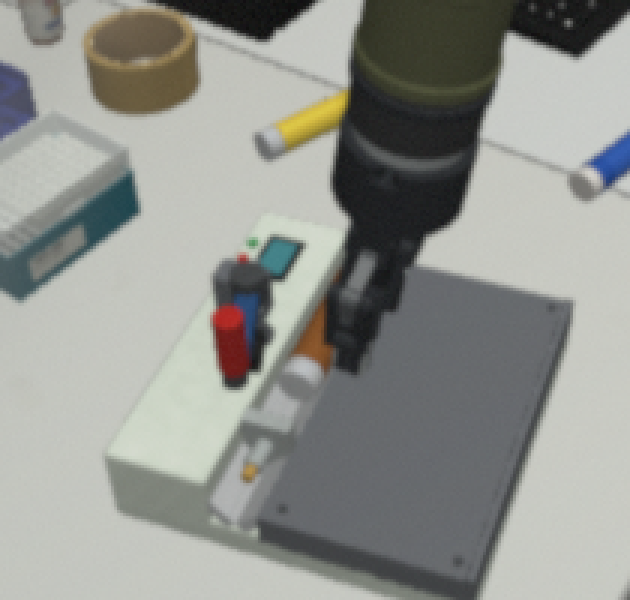

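The cartridge has dropped into the trough, leading end at crop (300,375). I back off and measure it.

```bash
cat > meas.py <<'E'
from h import *
from bench import manip
def meas(tag):
    for n in("top","side"):
        d=manip.snapshot(n);X=cloud(d);Q=w2p(X.reshape(-1,3)).reshape(X.shape)
        m=(Q[...,0]>.018)&(Q[...,0]<.043)&(abs(Q[...,1])<.11)&(Q[...,2]>.053)&(Q[...,2]<.068)&(Q[...,1]<.0535)
        P=Q[m];
        if len(P)>5: print(tag,n,len(P),'y',np.percentile(P[:,1],[.5,1,99,99.5]).round(4),'medx',np.median(P[:,0]).round(4),'zmax',np.percentile(P[:,2],97).round(4))
        cr=d["img"][130:330,120:330] if n=="side" else d["img"][150:290,125:265]
        cv2.imwrite(f"pics/{n}{tag}.png",cv2.resize(cr[...,::-1],None,fx=3,fy=3,interpolation=3))
E
python3 - <<'E'
from meas import *
manip.servo_line(tip(-.05,-.029,.07,10),v=.2)
manip.servo_line(tip(-.07,-.12,.16,10),v=.3)
manip.move_gripper(0,40)
meas("6");print(manip.sense()["time"])
E
```

```text
6 top 547 y [-0.0904 -0.0897  0.0184  0.0189] medx 0.0297 zmax 0.0645
6 side 568 y [-0.091  -0.0905  0.0188  0.019 ] medx 0.027 zmax 0.0641
16.375
```

View pics/side6.png

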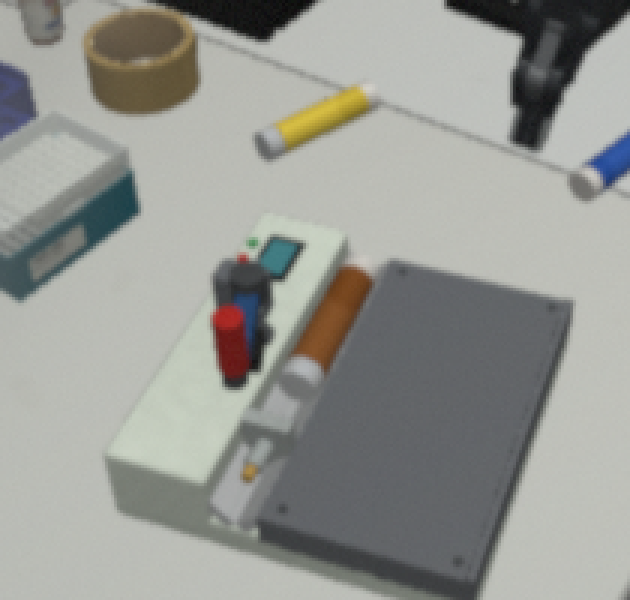

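View pics/top6.png

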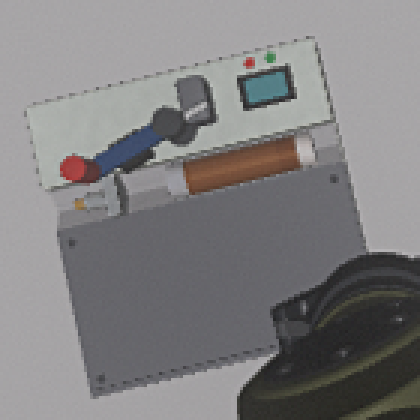

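The cartridge lies straight in the trough, centre at y ≈ -36 mm, with its top at 62-64 mm. I push its -y end with closed fingers until the force rises.

Run:
```python
from meas import *
O2=[180,0,192.8]
manip.move_to(tip(.030,-.130,.12,0),O2)
print(manip.servo_line(tip(.030,-.130,.050,0),v=.1,until_force=6))
s=manip.sense();print(s["time"],w2p(s["position"]).round(4),s["contact_force"].round(1))
print(manip.servo_line(tip(.030,-.090,.050,0),v=.04,until_force=5))
s=manip.sense();print(s["time"],w2p(s["position"]).round(4),s["contact_force"].round(1))
print(manip.servo_line(tip(.030,-.054,.050,0),v=.03,until_force=5))
s=manip.sense();print(s["time"],w2p(s["position"]).round(4),s["contact_force"].round(1))
meas("7")
```

```text
False
17.7417 [[ 0.0302 -0.1299  0.2238]] [ 0.2  0.6 -0.4]
False
18.8917 [[ 0.03   -0.0901  0.223 ]] [-0.4  0.4  0.4]
True
19.65 [[ 0.0299 -0.0688  0.2227]] [ 1.1 -2.1  1.7]
7 side 612 y [-0.0709 -0.0698  0.0487  0.0494] medx 0.0268 zmax 0.0649
```

View pics/side7.png

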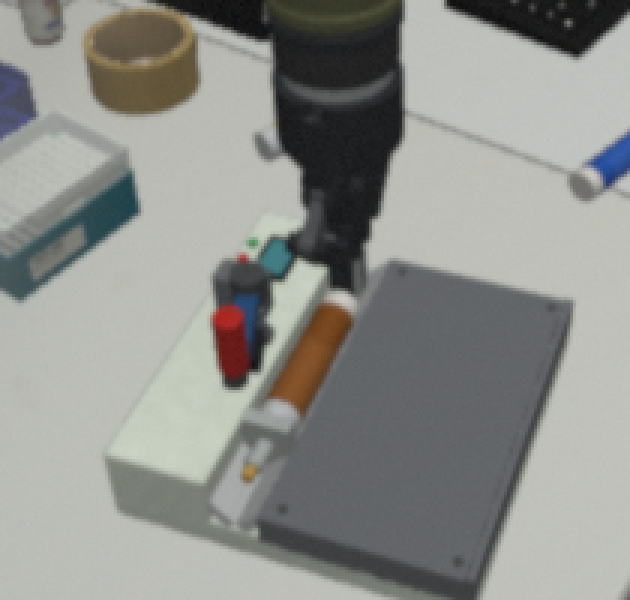

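Run:
```python
from meas import *
print(manip.servo_line(tip(.030,-.054,.050,0),v=.015,until_force=8))
s=manip.sense();print(s["time"],w2p(s["position"]).round(4),s["contact_force"].round(1))
manip.servo_line(tip(.030,-.090,.052,0),v=.08)
manip.servo_line(tip(.0,-.13,.16,0),v=.3)
meas("8");print(manip.sense()["time"])
```

```text
True
20.1583 [[ 0.0295 -0.0683  0.222 ]] [ 0.5 -1.7  0. ]
8 side 564 y [-0.0549 -0.0543  0.0487  0.0498] medx 0.027 zmax 0.064
21.225
```

View pics/top8.png

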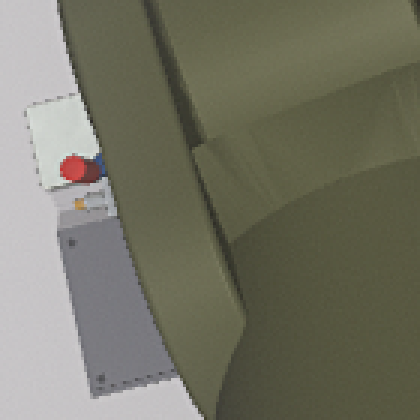

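View pics/side8.png

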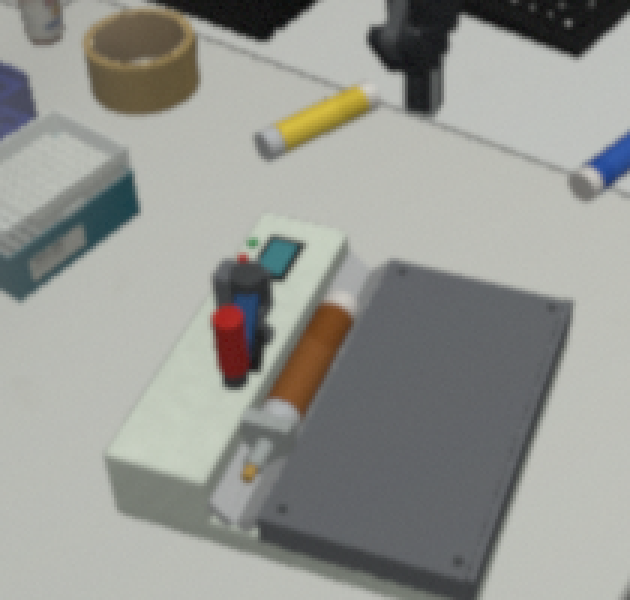

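The rear end is at y = -54.9 mm (seated would be -55), and the second push gave only 0.5 mm before the force rose. I take an unobstructed top view on the way to double-check this and locate the knob.

Run:
```python
from meas import *
manip.servo_line(tip(-.07,-.12,.16,10),[180,10,192.8],v=.25)
manip.move_gripper(.045)
meas("9")
for n in("top","side"):
    d=manip.snapshot(n);X=cloud(d);Q=w2p(X.reshape(-1,3)).reshape(X.shape);I=d["img"].astype(int)
    m=(I[...,0]>100)&(I[...,1]<70)&(I[...,2]<75)&(Q[...,2]>.138)&(abs(Q[...,1])<.11)&(abs(Q[...,0])<.11)
    print(n,m.sum(),np.median(Q[m],0).round(4),Q[m].min(0).round(4),Q[m].max(0).round(4))
print(manip.sense()["time"])
```

```text
9 top 539 y [-0.0545 -0.0541  0.0523  0.0529] medx 0.0295 zmax 0.0645
9 side 559 y [-0.0552 -0.0542  0.0496  0.0506] medx 0.0271 zmax 0.064
top 44 [0.0455 0.0625 0.1475] [0.037  0.0539 0.1448] [0.0528 0.0702 0.1512]
side 94 [0.0432 0.0647 0.147 ] [0.0366 0.054  0.1384] [0.0513 0.0709 0.1488]
22.475
```

View pics/top9.png

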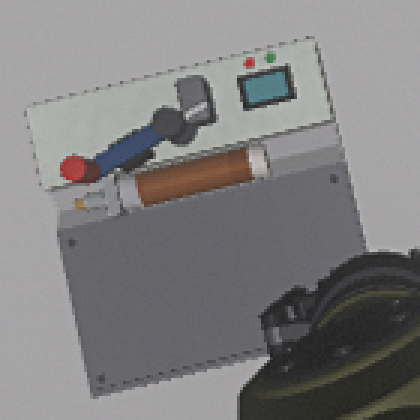

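It is seated: the cartridge's +y end touches the stop plate in the top view at crop (120,195), and it spans y -54.5 to about +53. The knob is at pump (45,63), lift 0.030. Next I regrip, lift, and turn back.

Run:
```python
from meas import *
z0=.257;a=np.radians(72);X,Y=.065-.065*np.cos(a),.065*np.sin(a)
manip.servo_line(tip(-.07,-.05,.20,0),[180,0,160],v=.3)
manip.move_to(p2w(X,Y,z0+.080),[180,0,120.8])
manip.servo_line(p2w(X,Y,z0+.032),v=.1,until_force=10)
manip.move_gripper(0,60)
s=manip.sense();print(s["time"],s["gripper_width"],w2p(s["position"]).round(4),s["contact_force"].round(1));np.save("grip2.npy",s["position"])
manip.servo_line(p2w(X,Y,z0+.040),v=.04)
s=manip.sense();print(s["time"],s["gripper_width"],w2p(s["position"]).round(4),s["contact_force"].round(1))
for t in range(60,-1,-12):
    a=np.radians(t)
    manip.servo_line(p2w(.065-.065*np.cos(a),.065*np.sin(a),z0+.040),[180,0,192.8-t],v=.08)
    s=manip.sense();print(t,s["time"],w2p(s["position"]).round(4),s["contact_force"].round(1))
d=manip.snapshot("side");cv2.imwrite("pics/side10.png",cv2.resize(d["img"][130:330,120:330,::-1],None,fx=3,fy=3,interpolation=3))
```

```text
25.0083 0.016407295952230696 [[0.0452 0.0621 0.2898]] [-1.4  0.8  3.8]
25.3583 0.016384028372784562 [[0.0449 0.0616 0.2963]] [ 2.9 -0.6 -7.8]
60 25.7167 [[0.0325 0.0561 0.2966]] [ 2.8 -1.  -7.6]
48 26.075 [[0.0216 0.0484 0.2969]] [ 2.2  0.2 -8. ]
36 26.4333 [[0.0124 0.0385 0.2969]] [ 0.7 -0.5 -7.8]
24 26.7917 [[0.0055 0.0268 0.2969]] [-1.3 -0.1 -8.7]
12 27.15 [[0.0011 0.0139 0.2968]] [-2.  -0.3 -7.4]
0 27.5083 [[-0.0005  0.0003  0.2967]] [-3.1 -1.1 -8.5]
```

View pics/side10.png

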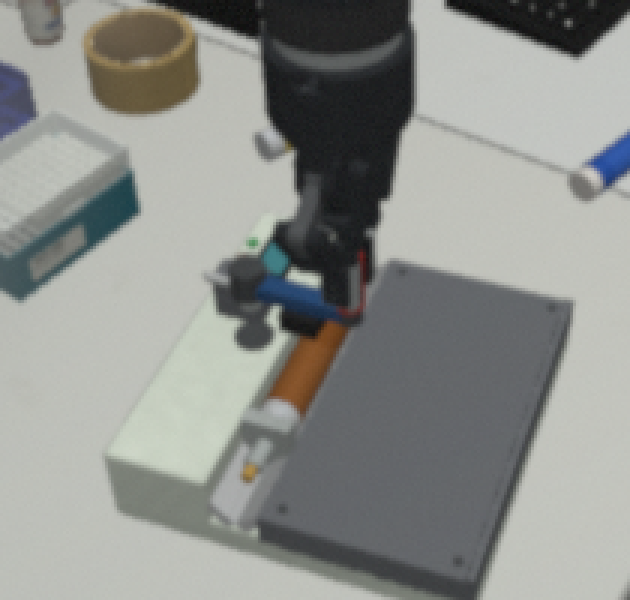

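The bar is back across the cartridge, held at lift ≈ 0.037. I lower it slowly. Contact with the glass is expected near TCP z 0.2708.

Run:
```python
from meas import *
z0=.257
manip.servo_line(p2w(0,0,.2745),v=.03)
s=manip.sense();print(s["time"],w2p(s["position"]).round(4),s["contact_force"].round(1))
for z in np.arange(.2735,.2690,-.0005):
    manip.servo_line(p2w(0,0,z),v=.01)
    s=manip.sense();print(z.round(4),w2p(s["position"]).round(4),s["contact_force"].round(1))
    if s["contact_force"][2]>-2.5: break
meas("11");print(s["time"])
```

```text
28.4583 [[-0.0005  0.0003  0.2743]] [-5.1 -0.9 -6.6]
0.2735 [[-0.0005  0.0003  0.2733]] [-5.3 -1.  -6.9]
0.273 [[-0.0005  0.0003  0.2728]] [-4.9 -1.6 -6.3]
0.2725 [[-0.0005  0.0003  0.2725]] [-5.4 -1.4 -6.2]
0.272 [[-0.0006  0.0003  0.2724]] [-7.2 -3.1 -1.8]
11 top 182 y [-0.0549 -0.0548 -0.0099 -0.0096] medx 0.0322 zmax 0.0648
11 side 292 y [-0.0387 -0.0363  0.0497  0.0499] medx 0.0267 zmax 0.0663
29.4583
```

View pics/side11.png

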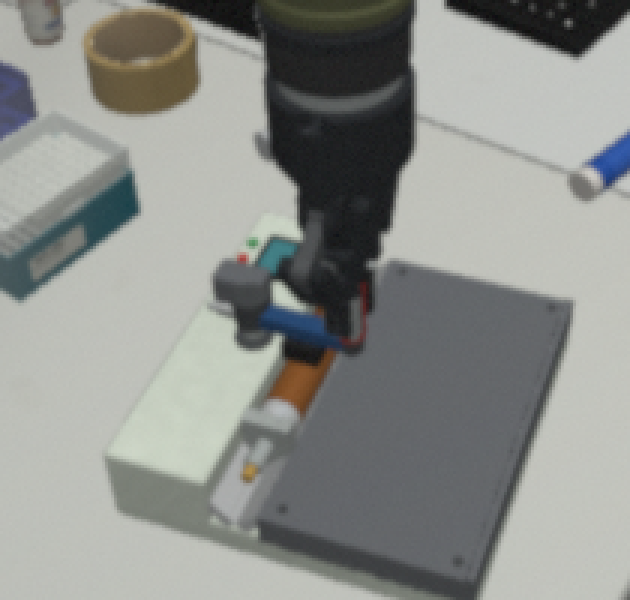

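The force fell from -6.2 to -1.8 N, so the shoe is landing on the glass. One more small step, then I release.

Run:
```python
from meas import *
for z in (.2715,.2710):
    manip.servo_line(p2w(0,0,z),v=.01)
    s=manip.sense();print(z,w2p(s["position"]).round(4),s["contact_force"].round(1))
    if s["contact_force"][2]>2: break
manip.move_gripper(.045)
s=manip.sense();print(s["time"],w2p(s["position"]).round(4),s["contact_force"].round(1))
manip.servo_line(p2w(0,0,.36),v=.15)
manip.servo_line(tip(-.07,-.12,.16,10),[180,10,192.8],v=.3)
meas("12")
for n in("top","side"):
    d=manip.snapshot(n);X=cloud(d);Q=w2p(X.reshape(-1,3)).reshape(X.shape);I=d["img"].astype(int)
    m=(I[...,0]>100)&(I[...,1]<70)&(I[...,2]<75)&(Q[...,2]>.115)&(abs(Q[...,1])<.11)&(abs(Q[...,0])<.11)
    print(n,m.sum(),np.median(Q[m],0).round(4),np.percentile(Q[m],95,0).round(4))
print(manip.sense()["time"])
```

```text
0.2715 [[-0.0006  0.0003  0.2723]] [-8.9 -3.8  0.6]
0.271 [[-0.0007  0.0003  0.2722]] [-10.5  -3.    3.8]
30.45 [[9.000e-04 2.000e-04 2.718e-01]] [0.3 0.3 0.3]
12 top 427 y [-0.0546 -0.0544  0.0525  0.0527] medx 0.0295 zmax 0.0647
12 side 324 y [-0.0513 -0.05    0.0499  0.0506] medx 0.0281 zmax 0.0658
top 56 [0.     0.001  0.1286] [0.0068 0.0075 0.1299]
side 83 [-0.0018  0.0055  0.1273] [0.0045 0.0093 0.1294]
32.075
```

View pics/side12.png

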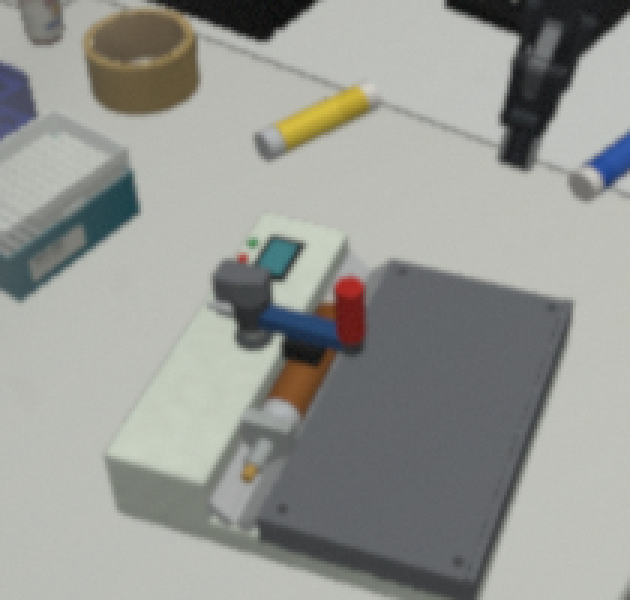

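View pics/top12.png

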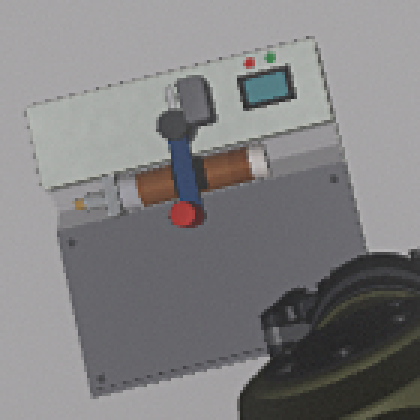

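The bar lies across the seated cartridge: knob top at 0.1286 m, so lift ≈ 0.011, turn ≈ 0. The arm is clear, so I hand in.

```bash
python3 -c "
from bench import manip
manip.pause(.3);print(manip.sense()['time']);manip.sign_off()"
```

```text
32.375
the job is handed in; nothing more can be done
```

I loaded the dosing pump and handed the job in at 32.4 s of the 64 s allowed. The sign-off reports no verdict, so these are my own checks.

- **What I did:**
  - Lifted the clamp bar by the red knob, turned it about 72° aside and left it on its step.
  - Rolled the amber cartridge into the trough with open fingers and slid it against the end stop.
  - Turned the bar back, lowered it in 0.5 mm steps onto the glass and let go.
- **Cartridge:** its rear end reads pump y -54.5 mm in the last top view, where -55 mm is fully seated. The force threshold tripped on both pushes at the stop, and the second gained only 0.5 mm.
- **Bar:** the knob is at about pump (0, 1) mm with its top at 128.6 mm, which puts the lift at about 0.0115 m and the turn near 0. While it was being lowered, the force on the tool went smoothly from -6 N to +4 N.
- **Arm:** clear of everything when I handed in.

**Checks that disagreed or fell short:**
- The last side view read the rear end at -51 mm. I put that down to the bar hiding part of the cartridge, because the earlier unobstructed side view read about -55 mm.
- The top surface of the cartridge read about 2 mm too high, which is within calibration error.
- The bar touched the glass about 1.5 mm higher than my grip height predicted, probably from slip or sag at the grip.
- I could not measure the force of the shoe on the glass directly.

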